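Slide a jar under the sealer head and start the sealing cycle

ROBOT

A 6-joint arm with a two-finger parallel gripper is mounted at the origin on the work surface. World frame = base frame: x ahead of the robot, y to its left, z up, the work surface at z = 0. Lengths are in m, angles in rad, forces in N, time in s.
With the tool pointing down it reaches from about 0.25 to 0.725 m from the base axis. Payload 4 kg.
Tool frame: the origin (TCP) lies at the very end of the fingers, on their centre line; the grasp point (between the pads) lies 19 mm behind it; z points along the fingers, y is the line along which they close (so a half turn about z gives the same grasp; the last joint's range is limited). The gripper opens to 85 mm and grips with 20 to 120 N. Pads are 22 mm wide; open, the fingers measure 114 mm over their backs; the gripper's body (76 mm by 85 mm) begins 54 mm behind the grasp point. The pads swing forward as they close: fully open they stand 13 mm farther back than shut.
Start: joints at [1.291, 0.241, 0.005, 1.335, 0, 1.571], TCP at [0.138, 0.481, 0.231] pointing down, gripper open.
Joint ranges: [-2.72, 2.72], [-1.05, 1.87], [-1.09, 1.28], [-1.99, 2.15], [-1.42, 1.44], [-3.14, 3.14]. Speed limits (rad/s): [2.79, 2.79, 3.14, 3.14, 3.14, 3.14].

INTERFACE

Orientations are given as a unit quaternion [x, y, z, w].
In Python, from workcell import monitor, viewer, job gives the robot as it stands.
- The arm moves only by the tool arm_command, never from a script. Its argument "increments" is a list of rows, each an object of numbers: "dx", "dy", "dz": the shift along the tool's x, y, z in cm; "wx", "wy", "wz": the turn, a rotation vector about the tool's x, y, z in rad; "grip": the finger opening in cm, from 0 to 8.54. In form: [{"dx": .., "dy": .., "dz": .., "wx": .., "wy": .., "wz": .., "grip": ..}, ...]. A call has 1 to 10 rows; each row is the pose to reach, as a shift and turn from the pose commanded when the call began, along the tool's axes at that moment; what a row does not reach only later rows make up. A row lasts 1/10 s, in which the tool goes at most 50 mm and 8.59 degrees, less where a joint would pass 70% of its speed; a pose out of reach is approached as far as the arm can. A call with a gripper value outside its range is refused whole. The fingers move at their own pace and stop on an object; the grip force is fixed at half the most. Time passes only in rows, so rows that repeat a pose let the fingers close. It gives the time, the measured TCP pose, the force, the opening and the grip force at its end, in the units of the state.
- monitor.get_obs(): the state, without advancing time (a new reading comes with each control period).
- viewer.camera(name): name is "scene" or "side" or "wrist"; returns (picture, depth): 400x640x3 uint8, red, green, blue; 400x640 float32, m along the optical axis (not along the pixel's ray), 0 where there is no reading.
- viewer.get_calibration(name): a dict with "fovy" (degrees; the focal length in pixels is half the picture's height over the tangent of half this angle, whatever the lens; pixels are square), "cx", "cy" (the principal point, pixels), "view" (4x4, takes a point from world to camera coordinates). Camera axes: x right, y up, looking along -z (the intrinsics and any distortion apply to the point x, -y, -z); pixel columns grow to the right and rows downward; lengths in m; the calibration is good to about 2 mm. A picture is of the moment at which its call begins: read the wrist's pose just before it. get_calibration takes no time and is no camera call; for the wrist camera it gives the pose at the moment of the call.
- job.job_done(): hands the job in; it is judged then, once.
The state is a dict: "clock": time; "joint_pos": joint angles; "joint_vel": joint speeds; "tau": joint torques, N m; "eef_pos": TCP position; "tool_rot": TCP orientation; "ft_force": force on the tool from outside, world axes, zero at the start; "ft_torque": the same for the moment, N m; "grip_width": finger opening in m; "grasp_force": force on a finger pad.
Only numpy, scipy, OpenCV 4.12 (cv2) and the standard library are available. Lean on these libraries where they do the work, as an engineer would, in place of code of your own. Each camera call takes 0.05 s, during which the arm holds its last target. There are 200 camera calls.

TASK

Push the jar carrier along its rail from the first station to the middle one, so that it sits in its detent with the jar upright under the sealing head. Only then start the sealer: twist the red knob on the control pod clockwise to its stop and let it go, so that it springs back to rest. Leave the other things on the counter where they are.

Things in the scene. Friction and masses are not known exactly. Their poses are not given: they have to be found in the camera images.
- sealer: countertop jar sealer, fixed: white base plate 170 x 400 x 20 mm, two steel rails along its y, a post behind and a round white head (84 mm across, underside 162 mm up, top of its arm 255 mm up) overhanging the middle station. Origin: on the counter below the head's centre; x points away from the robot side, y along the rails to the left seen from the robot, z up
- station (a point): the middle station, straight below the head's centre, 44 mm above the counter (where the jar's underside goes); axes as the sealer. Marks on the base plate's front edge show the three stations: green here, grey at the two others
- carrier (a joint): travel of the jar carrier (aluminium plate 100 x 100 mm with a blue rim round the jar), m: 0 at the first station (sealer y = +0.11, where it starts), 0.11 at the middle station under the head, 0.22 at the last; grows towards the sealer's -y. A sprung detent holds it in each station: about 3 N to push over the hump half-way, then it snaps on by itself
- carrier_handle (a point): the carrier's blue upright handle fin: 14 mm thick along the rail (y), 50 mm long in x. This point is inside the fin at the height to grip, 78 mm above the counter, 22 mm below the fin's top and 34 mm above the tongue it stands on. Moves with the carrier, 130 mm in front (sealer -x) of the jar's centre; axes as the sealer
- jar: amber glass jar with steel lid standing loose in the carrier's 12 mm high rim, 70 mm across, 100 mm tall, about 0.35 kg. Origin: centre of its underside; z up
- pod: the sealer's control pod, a fixed white box 150 x 130 mm, 120 mm high, left or right of the sealer, with a black panel sloping 28 degrees down towards the robot side. Origin: on the counter below its middle; x points away from the robot side, z up
- knob_grip (a point): middle of the red bar-shaped knob on the sloping panel: bar 70 mm long (x), 18 mm wide (y), its face 45 mm off the panel; z points straight out of the panel along the turning axis (28 degrees from vertical, leaning to the robot side). The point is on that axis, 34 mm off the panel, 11 mm below the bar's face; a disc 64 mm across, 9 mm high lies under the bar. Turns with the knob
- knob (a joint): knob angle, rad: 0 at rest (white mark), 1.0 at its stop (red mark); grows clockwise as seen looking at the panel. A spring (about 0.16 N m at the stop) returns it when it is let go
- tin: blue storage tin, a plain cylinder 110 mm across, 90 mm tall, standing on the other side of the sealer from the control pod; to be left alone. Origin: centre of its underside
- lids: stack of two steel jar lids, 72 mm across, 30 mm high, in front of the rail; to be left alone. Origin: centre of its underside
- spare1: spare green glass jar, 70 mm across, 100 mm tall, behind the rail; to be left alone. Origin: centre of its underside
- spare2: spare amber glass jar with a paper label, 70 mm across, 100 mm tall, behind the rail; to be left alone. Origin: centre of its underside
- mug: white mug, 80 mm across, 90 mm tall; to be left alone. Origin: centre of its underside
- bowl: terracotta bowl, 150 mm across, 60 mm tall; to be left alone. Origin: centre of its underside
- oil: green oil bottle, 60 mm across, 210 mm tall; to be left alone. Origin: centre of its underside
Mind the look-alikes: they are no part of the job. What is shaped like the pod but yellow is not meant.

How it is judged:
By the outcome, as a careful person would: the job done as asked, in the order asked, and still so for the second after the job is handed in, with the robot touching nothing.
It also fails if it takes over 61 s, if anything falls off the work surface, if the arm or the gripper's body presses on something with over 40 N, if the wrist force passes 120 N, or if a joint passes its speed limit or range.

## Working session

There is one attempt and no reset: what is moved stays moved. The work goes in short steps, Python scripts to look and compute and a tool call to move; the robot and the scene stay as the last step left them, time stands still between calls to the robot, and variables do not carry over. Pictures are saved under pics/ and viewed, at most 10 in all, crops included, and the job is handed in when it is done.

Besides the shell and the picture viewer there is one more tool, called after "Call:" by a JSON object that holds its "fn" and its "kwargs". arm_command: Moves the arm, as the interface text tells. Its arguments: {"type":"object","properties":{"increments":{"type":"array","items":{"type":"object","properties":{"dx":{"type":"number"},"dy":{"type":"number"},"dz":{"type":"number"},"wx":{"type":"number"},"wy":{"type":"number"},"wz":{"type":"number"},"grip":{"type":"number"}}}}},"required":["increments"]}

```bash
mkdir -p pics; cat > h.py <<'E'
import numpy as np, cv2
from workcell import monitor, viewer, job
from scipy.spatial.transform import Rotation as R
def cal(n):
    c=viewer.get_calibration(n); f=200/np.tan(np.radians(c['fovy'])/2); return c,f
def pts(n,depth,c=None):
    if c is None: c=viewer.get_calibration(n)
    f=200/np.tan(np.radians(c['fovy'])/2)
    v,u=np.mgrid[0:400,0:640]
    P=np.stack([(u-c['cx'])/f*depth,-(v-c['cy'])/f*depth,-depth,np.ones_like(depth)],-1)
    W=P@np.linalg.inv(np.array(c['view'])).T
    W=W[...,:3]; W[depth==0]=np.nan
    return W
E
python3 - <<'E'
from h import *
print(monitor.get_obs())
for n in ("scene","side"):
    c=viewer.get_calibration(n); print({k:(np.round(v,3).tolist()) if k=='view' else v for k,v in c.items()})
    p,d=viewer.camera(n)
    np.savez(f'{n}.npz',p=p,d=d)
    cv2.imwrite(f'pics/{n}1.png',p[...,::-1])
E
```

```text
{'clock': 0.0, 'joint_pos': array([ 1.29099364e+00,  2.41424851e-01,  3.74450756e-03,  1.33520730e+00,
       -2.13501745e-06,  1.57080225e+00]), 'joint_vel': array([-0.00076816,  0.00077397, -0.00027715,  0.0011804 ,  0.00103612,
        0.00181771]), 'tau': array([ 8.57409432e-04, -3.72317147e+01,  2.52408671e+01,  1.69531902e-02,
        1.59852102e-04, -2.33382620e-07]), 'eef_pos': array([0.13791086, 0.47995353, 0.23041477]), 'tool_rot': array([ 1.39448277e-01,  9.90228804e-01, -1.03559016e-03, -1.44751964e-04]), 'ft_force': array([0.32856219, 0.05496098, 0.81210375]), 'ft_torque': array([ 0.0078355 , -0.00395263,  0.01787859]), 'grasp_force': 0.0, 'grip_width': 0.08522212554273757}
{'fovy': 54.61783936339912, 'cx': 322.66969842413175, 'cy': 205.73100117736425, 'view': [[0.52, 0.854, 0.013, -0.292], [-0.733, 0.439, 0.52, 0.355], [0.438, -0.28, 0.854, -1.569], [0.0, 0.0, 0.0, 1.0]]}
{'fovy': 56.505801448974786, 'cx': 317.7925470377813, 'cy': 195.2034761310029, 'view': [[0.959, -0.283, 0.002, -0.545], [0.183, 0.626, 0.758, -0.164], [-0.216, -0.726, 0.652, -1.215], [0.0, 0.0, 0.0, 1.0]]}
```

View pics/scene1.png

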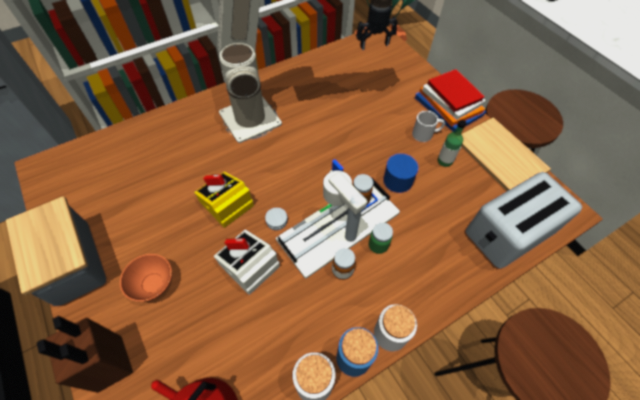

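View pics/side1.png

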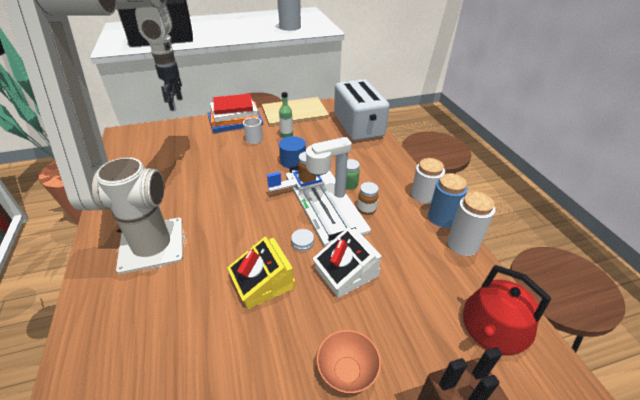

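Scene view: robot base at (245,110); the white pod with red knob at (246,260) and the yellow look-alike at (224,197); sealer with head at (338,186), blue handle at (338,168), tin (400,172). Side view: white pod (347,260), yellow (262,270), handle (274,180), head (318,158), tin (292,150). The white pod is the one meant, because the yellow one is excluded.

```bash
python3 - <<'E'
from h import *
for n in ("scene","side"):
    z=np.load(n+'.npz'); p=z['p'];W=pts(n,z['d']); hsv=cv2.cvtColor(p,cv2.COLOR_RGB2HSV)
    print(n, 'table z', [np.round(W[v,u],4).tolist() for u,v in ((150,200),(200,340),(420,260),(330,110))] if n=='scene' else [np.round(W[v,u],4).tolist() for u,v in ((150,300),(230,170),(400,230),(270,330))])
    x,y,zz=W[...,0],W[...,1],W[...,2]
    ws=(zz>0.006)&(zz<0.3)&(x>0.25)&(x<0.9)&(abs(y)<0.6)
    H,S,V=cv2.split(hsv)
    masks={'red':((H<8)|(H>172))&(S>150)&(V>80),'blue':(H>105)&(H<125)&(S>150)&(V>60),'white':(S<40)&(V>170),'yellow':(H>20)&(H<33)&(S>150)&(V>120),'green':(H>40)&(H<85)&(S>120)}
    for k,m in masks.items():
        m=(m&ws).astype(np.uint8)
        nl,lab,st,ce=cv2.connectedComponentsWithStats(m)
        for i in range(1,nl):
            if st[i,4]<12: continue
            q=W[lab==i]
            print(k,st[i,4],np.round(ce[i]).tolist(),'med',np.round(np.median(q,0),3).tolist(),'min',np.round(np.percentile(q,2,axis=0),3).tolist(),'max',np.round(np.percentile(q,98,axis=0),3).tolist())
a=cv2.imread('pics/scene1.png')[140:300,180:440]; b=cv2.imread('pics/side1.png')[130:310,210:400]
a=cv2.resize(a,(800,492),interpolation=2);cv2.imwrite('pics/c1.png',a)
b=cv2.resize(b,(633,600),interpolation=2);cv2.imwrite('pics/c2.png',b)
E
```

```text
scene table z [[0.1713, -0.4746, -0.0021], [nan, nan, nan], [0.842, 0.1991, -0.0034], [0.1212, 0.3034, -0.0051]]
red 180 [214.0, 180.0] med [0.297, -0.259, 0.118] min [0.267, -0.284, 0.095] max [0.319, -0.232, 0.138]
red 214 [236.0, 244.0] med [0.547, -0.294, 0.119] min [0.516, -0.32, 0.091] max [0.57, -0.266, 0.138]
red 307 [185.0, 391.0] med [0.844, -0.564, 0.121] min [0.816, -0.599, 0.092] max [0.876, -0.53, 0.202]
red 204 [210.0, 395.0] med [0.884, -0.515, 0.127] min [0.87, -0.539, 0.107] max [0.899, -0.494, 0.142]
blue 832 [401.0, 172.0] med [0.568, 0.309, 0.088] min [0.511, 0.273, 0.017] max [0.605, 0.368, 0.093]
blue 59 [336.0, 165.0] med [0.435, 0.127, 0.097] min [0.42, 0.124, 0.069] max [0.459, 0.136, 0.103]
white 785 [344.0, 188.0] med [0.605, 0.034, 0.253] min [0.544, -0.001, 0.234] max [0.684, 0.069, 0.258]
white 216 [363.0, 182.0] med [0.568, 0.143, 0.144] min [0.54, 0.118, 0.14] max [0.593, 0.17, 0.148]
white 525 [507.0, 199.0] med [0.86, 0.453, 0.178] min [0.847, 0.384, 0.173] max [0.897, 0.594, 0.182]
white 55 [215.0, 188.0] med [0.318, -0.268, 0.101] min [0.292, -0.2
[... 2662 characters left out ...]
.742, -0.068, 0.037] min [0.729, -0.072, 0.021] max [0.755, -0.065, 0.053]
white 285 [302.0, 237.0] med [0.476, -0.13, 0.03] min [0.445, -0.162, 0.026] max [0.507, -0.097, 0.034]
white 16 [302.0, 248.0] med [0.469, -0.162, 0.014] min [0.454, -0.166, 0.01] max [0.481, -0.154, 0.021]
white 148 [256.0, 268.0] med [0.314, -0.268, 0.098] min [0.29, -0.284, 0.084] max [0.331, -0.241, 0.107]
yellow 1613 [270.0, 278.0] med [0.352, -0.303, 0.071] min [0.257, -0.325, 0.01] max [0.403, -0.184, 0.118]
yellow 41 [240.0, 258.0] med [0.271, -0.199, 0.075] min [0.251, -0.207, 0.063] max [0.296, -0.191, 0.087]
green 15 [305.0, 203.0] med [0.53, 0.035, 0.02] min [0.526, 0.016, 0.018] max [0.533, 0.055, 0.024]
```

View pics/c2.png

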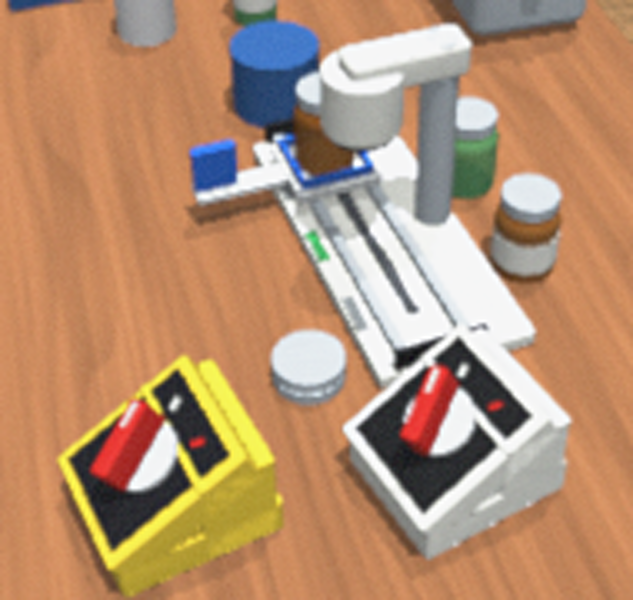

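```bash
python3 - <<'E'
from h import *
def line(q): # 2D direction by PCA
    c=q.mean(0); w,v=np.linalg.eigh(np.cov((q-c).T)); d=v[:,-1]; return np.round(c,4), round(np.degrees(np.arctan2(d[1],d[0])),1), np.round(np.sqrt(w),4)
for n in ("scene","side"):
    z=np.load(n+'.npz'); p=z['p'];W=pts(n,z['d']); H,S,V=cv2.split(cv2.cvtColor(p,cv2.COLOR_RGB2HSV))
    x,y,zz=W[...,0],W[...,1],W[...,2]
    red=((H<8)|(H>172))&(S>150)&(V>80)&(x>.48)&(x<.62)&(y>-.36)&(y<-.2)
    blue=(H>105)&(H<125)&(S>150)&(x<.5)&(abs(y)<.2)
    print(n,'fin top',line(W[blue&(zz>.095)][:,:2]), 'z',np.percentile(W[blue][:,2],98))
    lid=(x>.5)&(x<.63)&(y>.09)&(y<.2)&(zz>.13)&(zz<.155); q=W[lid][:,:2].astype(np.float32); print('jar lid',cv2.minEnclosingCircle(q))
    arm=(x>.5)&(x<.75)&(y>-.1)&(y<.12)&(zz>.246)&(zz<.27); print('arm',line(W[arm][:,:2]))
    # base plate top: minAreaRect
    b=(x>.45)&(x<.8)&(y>-.3)&(y<.3)&(zz>.014)&(zz<.026)&(S<45); q=W[b][:,:2].astype(np.float32);print('plate',cv2.minAreaRect(q))
    # panel
    blk=(V<70)&(x>.48)&(x<.68)&(y>-.38)&(y<-.18)&(zz>.03)&(zz<.13); q=W[blk]; 
    m=q.mean(0); 
    for _ in range(3):
        u,s,vt=np.linalg.svd(q-m,full_matrices=False); nn=vt[2]*np.sign(vt[2,2]); r=(q-m)@nn; q=q[abs(r)<.004]; m=q.mean(0)
    print('panel n',nn.round(3),'tilt',np.degrees(np.arccos(nn[2])).round(1),'yaw',np.degrees(np.arctan2(-nn[1],-nn[0])).round(1),'m',m.round(4),len(q))
    # knob
    k=W[red]; h=(k-m)@nn; print('h pct',np.percentile(h,[5,50,90,98]).round(4))
    face=k[h>np.percentile(h,95)-.006]
    yaw=np.arctan2(-nn[1],-nn[0]); ex=np.array([np.cos(yaw)*nn[2],np.sin(yaw)*nn[2],np.hypot(nn[0],nn[1])]); ey=np.cross(nn,ex)
    f2=np.c_[(face-m)@ex,(face-m)@ey].astype(np.float32); rc=cv2.minAreaRect(f2)
    print('face',len(face),line(f2),rc, 'centre world',(m+rc[0][0]*ex+rc[0][1]*ey+.034*nn).round(4))
    # white disc
    d=(S<60)&(V>120)&(x>.5)&(x<.62)&(y>-.36)&(y<-.22); k=W[d]; h=(k-m)@nn; k=k[(h>.005)&(h<.014)]; k2=np.c_[(k-m)@ex,(k-m)@ey].astype(np.float32)
    r=np.hypot(*(k2-np.array(rc[0])).T); k2=k2[r<.05]; 
    if len(k2)>4: print('disc',len(k2),cv2.minEnclosingCircle(k2))
    # pod top rect
    t=(S<45)&(V>120)&(x>.48)&(x<.72)&(y>-.4)&(y<-.18)&(zz>.112)&(zz<.125); print('podtop',cv2.minAreaRect(W[t][:,:2].astype(np.float32)))
    al=(S<60)&(x>.48)&(x<.72)&(y>-.4)&(y<-.18)&(zz>.02); print('pod',cv2.minAreaRect(W[al][:,:2].astype(np.float32)))
E
```

```text
scene fin top (array([0.4389, 0.1299]), np.float64(-177.6), array([0.0034, 0.0125])) z 0.10092447655152771
jar lid ((0.5663865804672241, 0.14355845749378204), 0.03262641653418541)
arm (array([0.6269, 0.0369]), np.float64(-174.2), array([0.0123, 0.037 ]))
plate ((0.6282338500022888, -0.02248626947402954), (0.5279855132102966, 0.2920140326023102), 77.23941040039062)
panel n [-0.457 -0.123  0.881] tilt 28.2 yaw 15.1 m [ 0.5629 -0.2918  0.0908] 327
h pct [0.0127 0.0333 0.0442 0.0449]
face 80 (array([-0.0078,  0.0019], dtype=float32), np.float64(-152.5), array([0.0051, 0.0204])) ((-0.008951352909207344, 0.0049370210617780685), (0.06906414031982422, 0.01983688212931156), 27.663204193115234) centre world [ 0.5385 -0.2933  0.1165]
disc 89 ((-0.004955010488629341, -0.0011553037911653519), 0.030651060864329338)
podtop ((0.6119039058685303, -0.27427470684051514), (0.022738704457879066, 0.12763583660125732), 14.866642951965332)
pod ((0.5710409879684448, -0.2848826050758362), (0.15719661116600037, 0.13057363033294678), 15.340099334716797)
side fin top (array([0.4407, 0.1314]), np.float64(-173.2),
[... 271 characters left out ...]
9957687854766846), 81.2380142211914)
panel n [-0.455 -0.121  0.883] tilt 28.1 yaw 14.9 m [ 0.553  -0.2929  0.0837] 704
h pct [0.0005 0.0382 0.0445 0.0465]
face 107 (array([0.0003, 0.0004], dtype=float32), np.float64(-152.7), array([0.0051, 0.0191])) ((0.00485733337700367, 0.005038632079958916), (0.07012936472892761, 0.018962331116199493), 28.892820358276367) centre world [ 0.5404 -0.291   0.116 ]
disc 133 ((0.004946608562022448, 0.005161073058843613), 0.03254137188196182)
podtop ((0.6123858690261841, -0.2727462649345398), (0.018241794779896736, 0.1255454272031784), 15.42198657989502)
pod ((0.5701902508735657, -0.28256672620773315), (0.1567622870206833, 0.133490651845932), 15.670093536376953)
```

Enlarged crop: the white pod at crop (450,440) carries the red bar knob (430,410) with its white and red marks. The yellow pod at (170,470) is the look-alike. The fin is at (213,165) and the carrier is at the far station, with the green mark at (317,245).

```bash
cat >> h.py <<'E'
np.set_printoptions(suppress=True,precision=4)
def rel(pos,Rt,o=None):
    o=o or monitor.get_obs(); Rc=R.from_quat(o['tool_rot'])
    opts=[]
    for s in (0,np.pi):
        Rd=Rt*R.from_rotvec([0,0,s]); opts.append((Rc.inv()*Rd).as_rotvec())
    w=min(opts,key=np.linalg.norm)
    print('cm',(Rc.inv().apply(np.array(pos)-o['eef_pos'])*100).round(2),'w',w.round(3),'alt',[a.round(2) for a in opts])
def frame(z,y):
    z=np.array(z)/np.linalg.norm(z); y=np.array(y)-np.dot(y,z)*z; y/=np.linalg.norm(y); return R.from_matrix(np.c_[np.cross(y,z),y,z])
ys=np.array([-np.sin(np.radians(5.5)),np.cos(np.radians(5.5)),0]); FIN=np.array([.4398,.1307,.078])
Rf=frame([0,0,-1],ys)
t=np.radians(28); yw=np.radians(15)
N=np.array([-np.sin(t)*np.cos(yw),-np.sin(t)*np.sin(yw),np.cos(t)]); EX=np.array([np.cos(t)*np.cos(yw),np.cos(t)*np.sin(yw),np.sin(t)]); EY=np.cross(N,EX)
KG=np.array([.5395,-.292,.116])
def Rk(a): # bar angle a (rad, ccw from EX)
    return frame(-N,-np.sin(a)*EX+np.cos(a)*EY)
E
python3 -c "
from h import *
rel([FIN[0],FIN[1],.15],Rf)"
```

```text
cm [-38.66 -25.22   8.1 ] w [-0.002 -0.    -0.376] alt [array([-0.  , -0.  , -0.38]), array([-0.  ,  0.  ,  2.77])]
```

Call:
{"fn": "arm_command", "kwargs": {"increments": [{"dx": -3.9,"dy": -2.5,"dz": 0.8,"wz": -0.04},{"dx": -7.8,"dy": -5,"dz": 1.6,"wz": -0.08},{"dx": -11.6,"dy": -7.6,"dz": 2.4,"wz": -0.12},{"dx": -15.5,"dy": -10.1,"dz": 3.2,"wz": -0.16},{"dx": -19.3,"dy": -12.6,"dz": 4,"wz": -0.2},{"dx": -23.2,"dy": -15.1,"dz": 4.8,"wz": -0.24},{"dx": -27,"dy": -17.7,"dz": 5.6,"wz": -0.28},{"dx": -31,"dy": -20.2,"dz": 6.5,"wz": -0.32},{"dx": -34.8,"dy": -22.7,"dz": 7.3,"wz": -0.35},{"dx": -38.7,"dy": -25.2,"dz": 8.1,"wz": -0.38}]}}

```text
validation failed for argument at $.in...
```

```bash
python3 - <<'E'
from h import *
o=monitor.get_obs(); c=viewer.get_calibration('wrist'); p,d=viewer.camera('wrist'); cv2.imwrite('pics/w1.png',p[...,::-1])
print(o['eef_pos'],o['joint_pos'],o['ft_force'])
W=pts('wrist',d,c); H,S,V=cv2.split(cv2.cvtColor(p,cv2.COLOR_RGB2HSV)); x,y,z=np.moveaxis(W,2,0)
blue=(H>105)&(H<125)&(S>150)&(V>60)&(x>.38)&(x<.5)&(y>.05)&(y<.2)&(z>.09)&(z<.11)
q=W[blue]; print(len(q),q.mean(0),cv2.minAreaRect(q[:,:2].astype(np.float32)))
lid=(x>.5)&(x<.63)&(y>.09)&(y<.2)&(z>.13)&(z<.155); 
if lid.sum()>5: print(cv2.minEnclosingCircle(W[lid][:,:2].astype(np.float32)))
rel([FIN[0],FIN[1],.061],Rf)
E
```

```text
[0.1379 0.48   0.2305] [ 1.291   0.2413  0.0039  1.3352 -0.      1.5708] [-0.0203 -0.2555 -0.2883]
0 [nan nan nan] ((0.0, 0.0), (0.0, 0.0), 0.0)
cm [-38.66 -25.22  17.  ] w [-0.002 -0.    -0.376] alt [array([-0.  , -0.  , -0.38]), array([-0.  ,  0.  ,  2.77])]<stdin>:6: RuntimeWarning: Mean of empty slice.
  ret = um.true_divide(
```

View pics/w1.png

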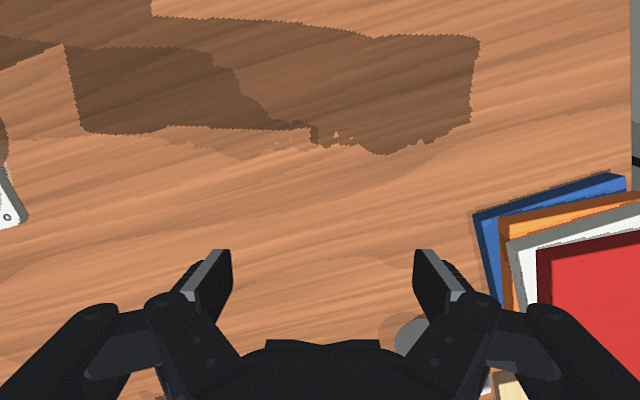

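The move was refused, so the wrist picture shows only the start view: open fingers at (210,280) and (430,280), table and books. I'll retry with every field filled in.

Call:
{"fn": "arm_command", "kwargs": {"increments": [{"dx": -3.9,"dy": -2.5,"dz": 0.8,"wx": 0,"wy": 0,"wz": -0.04,"grip": 8.5},{"dx": -7.8,"dy": -5,"dz": 1.6,"wx": 0,"wy": 0,"wz": -0.08,"grip": 8.5},{"dx": -11.6,"dy": -7.6,"dz": 2.4,"wx": 0,"wy": 0,"wz": -0.12,"grip": 8.5},{"dx": -15.5,"dy": -10.1,"dz": 3.2,"wx": 0,"wy": 0,"wz": -0.16,"grip": 8.5},{"dx": -19.3,"dy": -12.6,"dz": 4,"wx": 0,"wy": 0,"wz": -0.2,"grip": 8.5},{"dx": -23.2,"dy": -15.1,"dz": 4.8,"wx": 0,"wy": 0,"wz": -0.24,"grip": 8.5},{"dx": -27,"dy": -17.7,"dz": 5.6,"wx": 0,"wy": 0,"wz": -0.28,"grip": 8.5},{"dx": -31,"dy": -20.2,"dz": 6.5,"wx": 0,"wy": 0,"wz": -0.32,"grip": 8.5},{"dx": -34.8,"dy": -22.7,"dz": 7.3,"wx": 0,"wy": 0,"wz": -0.35,"grip": 8.5},{"dx": -38.7,"dy": -25.2,"dz": 8.1,"wx": 0,"wy": 0,"wz": -0.38,"grip": 8.5}]}}

```text
clock: 1.15
eef_pos: [0.4412, 0.1297, 0.1499]
tool_rot: [-0.051, 0.999, 0.0, -0.0]
ft_force: [0.5, 0.9, 0.7]
grip_width: 0.0848
grasp_force: 0.0
```

```bash
python3 - <<'E'
from h import *
o=monitor.get_obs(); c=viewer.get_calibration('wrist'); p,d=viewer.camera('wrist'); cv2.imwrite('pics/w2.png',p[...,::-1])
print(o['eef_pos'],o['joint_pos'],o['ft_force'])
W=pts('wrist',d,c); H,S,V=cv2.split(cv2.cvtColor(p,cv2.COLOR_RGB2HSV)); x,y,z=np.moveaxis(W,2,0)
blue=(H>105)&(H<125)&(S>150)&(V>60)&(x>.38)&(x<.5)&(y>.05)&(y<.2)&(z>.09)&(z<.11)
q=W[blue]; print(len(q),q.mean(0),cv2.minAreaRect(q[:,:2].astype(np.float32)))
lid=(x>.5)&(x<.63)&(y>.09)&(y<.2)&(z>.13)&(z<.155); 
if lid.sum()>5: print(cv2.minEnclosingCircle(W[lid][:,:2].astype(np.float32)))
rel([FIN[0],FIN[1],.061],Rf)
E
```

```text
[0.4412 0.1297 0.1499] [ 0.2859  0.2169 -0.2461  1.1079  0.0002  0.1847] [0.5272 0.9015 0.6854]
1014 [0.4377 0.1338 0.0993] ((0.4390450716018677, 0.1339433491230011), (0.04897076636552811, 0.009810672141611576), 4.978457450866699)
cm [0.5  0.68 8.78] w [-0.005  0.002 -0.001] alt [array([-0.,  0., -0.]), array([0.  , 0.01, 3.14])]
```

View pics/w2.png

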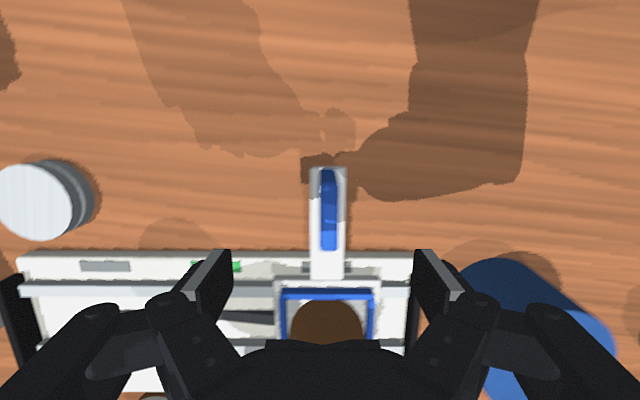

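Wrist view: fin at (328,210) between the finger lines and nearly aligned with them; rim and jar at (328,320), lids at (40,200), tin at (530,320), green mark at (228,266). The arm was still settling when I read the pose, so I'll read it again.

Call:
{"fn": "arm_command", "kwargs": {"increments": [{"dx": 0,"dy": 0,"dz": 0,"wx": 0,"wy": 0,"wz": 0,"grip": 8.5},{"dx": 0,"dy": 0,"dz": 0,"wx": 0,"wy": 0,"wz": 0,"grip": 8.5}]}}

```text
clock: 1.4
eef_pos: [0.4399, 0.1313, 0.15]
tool_rot: [-0.05, 0.999, 0.0, -0.001]
ft_force: [-0.3, -0.8, 0.4]
grip_width: 0.0849
grasp_force: 0.0
```

```bash
python3 -c "
from h import *
print(monitor.get_obs()['eef_pos'])
rel([.4395,.132,.061],Rf)"
```

```text
[0.4399 0.1313 0.15  ]
cm [0.02 0.07 8.9 ] w [ 0.    -0.001  0.003] alt [array([ 0., -0.,  0.]), array([ 0.  ,  0.  , -3.14])]
```

Call:
{"fn": "arm_command", "kwargs": {"increments": [{"dx": 0,"dy": 0,"dz": 3,"wx": 0,"wy": 0,"wz": 0,"grip": 6},{"dx": 0,"dy": 0,"dz": 6,"wx": 0,"wy": 0,"wz": 0,"grip": 5},{"dx": 0,"dy": 0,"dz": 8,"wx": 0,"wy": 0,"wz": 0,"grip": 4},{"dx": 0,"dy": 0,"dz": 8.9,"wx": 0,"wy": 0,"wz": 0,"grip": 4},{"dx": 0,"dy": 0,"dz": 8.9,"wx": 0,"wy": 0,"wz": 0,"grip": 4},{"dx": 0,"dy": 0,"dz": 8.9,"wx": 0,"wy": 0,"wz": 0,"grip": 1},{"dx": 0,"dy": 0,"dz": 8.9,"wx": 0,"wy": 0,"wz": 0,"grip": 1},{"dx": 0,"dy": 0,"dz": 8.9,"wx": 0,"wy": 0,"wz": 0,"grip": 1},{"dx": 0,"dy": 0,"dz": 8.9,"wx": 0,"wy": 0,"wz": 0,"grip": 1}]}}

```text
clock: 2.3
eef_pos: [0.4411, 0.1324, 0.0627]
tool_rot: [-0.05, 0.999, 0.001, 0.001]
ft_force: [-2.7, 3.7, 6.6]
grip_width: 0.0132
grasp_force: 59.3
```

```bash
python3 -c "
from h import *
o=monitor.get_obs();print(o['eef_pos'],o['grip_width'],o['grasp_force'],o['ft_force'],o['clock'])
rel(o['eef_pos']-.11*ys,Rf)"
```

```text
[0.4411 0.1324 0.0627] 0.013162312454158286 59.25399720668793 [-2.6971  3.7253  6.5801] 2.3
cm [  0.05 -11.    -0.02] w [0.002 0.002 0.004] alt [array([0., 0., 0.]), array([-0.  ,  0.  , -3.14])]
```

Call:
{"fn": "arm_command", "kwargs": {"increments": [{"dx": 0,"dy": -0.2,"dz": 0,"wx": 0,"wy": 0,"wz": 0,"grip": 1},{"dx": 0,"dy": -0.6,"dz": 0,"wx": 0,"wy": 0,"wz": 0,"grip": 1},{"dx": 0,"dy": -1.1,"dz": 0,"wx": 0,"wy": 0,"wz": 0,"grip": 1},{"dx": 0,"dy": -1.7,"dz": 0,"wx": 0,"wy": 0,"wz": 0,"grip": 1},{"dx": 0,"dy": -2.3,"dz": 0,"wx": 0,"wy": 0,"wz": 0,"grip": 1},{"dx": 0,"dy": -2.9,"dz": 0,"wx": 0,"wy": 0,"wz": 0,"grip": 1},{"dx": 0,"dy": -3.5,"dz": 0,"wx": 0,"wy": 0,"wz": 0,"grip": 1},{"dx": 0,"dy": -4.1,"dz": 0,"wx": 0,"wy": 0,"wz": 0,"grip": 1},{"dx": 0,"dy": -4.7,"dz": 0,"wx": 0,"wy": 0,"wz": 0,"grip": 1},{"dx": 0,"dy": -5.3,"dz": 0,"wx": 0,"wy": 0,"wz": 0,"grip": 1}]}}

```text
clock: 3.3
eef_pos: [0.4461, 0.0809, 0.0627]
tool_rot: [-0.051, 0.999, 0.002, 0.001]
ft_force: [-4.2, 6.7, 7.2]
grip_width: 0.0138
grasp_force: 59.6
```

Call:
{"fn": "arm_command", "kwargs": {"increments": [{"dx": 0,"dy": -0.6,"dz": 0,"wx": 0,"wy": 0,"wz": 0,"grip": 1},{"dx": 0,"dy": -1.2,"dz": 0,"wx": 0,"wy": 0,"wz": 0,"grip": 1},{"dx": 0,"dy": -1.8,"dz": 0,"wx": 0,"wy": 0,"wz": 0,"grip": 1},{"dx": 0,"dy": -2.4,"dz": 0,"wx": 0,"wy": 0,"wz": 0,"grip": 1},{"dx": 0,"dy": -3.0,"dz": 0,"wx": 0,"wy": 0,"wz": 0,"grip": 1},{"dx": 0,"dy": -3.6,"dz": 0,"wx": 0,"wy": 0,"wz": 0,"grip": 1},{"dx": 0,"dy": -4.2,"dz": 0,"wx": 0,"wy": 0,"wz": 0,"grip": 1},{"dx": 0,"dy": -4.8,"dz": 0,"wx": 0,"wy": 0,"wz": 0,"grip": 1},{"dx": 0,"dy": -5.3,"dz": 0,"wx": 0,"wy": 0,"wz": 0,"grip": 1},{"dx": 0,"dy": -5.6,"dz": 0,"wx": 0,"wy": 0,"wz": 0,"grip": 1}]}}

```text
clock: 4.3
eef_pos: [0.4515, 0.0243, 0.0627]
tool_rot: [-0.05, 0.999, 0.002, 0.001]
ft_force: [-3.4, 8.7, 8.6]
grip_width: 0.0137
grasp_force: 59.7
```

Call:
{"fn": "arm_command", "kwargs": {"increments": [{"dx": 0,"dy": -0.1,"dz": 0,"wx": 0,"wy": 0,"wz": 0,"grip": 1},{"dx": 0,"dy": -0.1,"dz": 0,"wx": 0,"wy": 0,"wz": 0,"grip": 1},{"dx": 0,"dy": -0.1,"dz": 0,"wx": 0,"wy": 0,"wz": 0,"grip": 1}]}}

```text
clock: 4.6
eef_pos: [0.4517, 0.0227, 0.0627]
tool_rot: [-0.05, 0.999, 0.001, 0.001]
ft_force: [-4.5, 2.9, 8.3]
grip_width: 0.0137
grasp_force: 59.8
```

```bash
python3 -c "
from h import *
o=monitor.get_obs();print(o['eef_pos'],o['grip_width'],o['grasp_force'],o['ft_force'],o['clock'])
print((np.array([.4411,.1324,.0627])-o['eef_pos'])@ys)"
```

```text
[0.4517 0.0227 0.0627] 0.013744692504530217 59.81716990470886 [-4.5034  2.912   8.288 ] 4.6
0.11016437278130797
```

Call:
{"fn": "arm_command", "kwargs": {"increments": [{"dx": 0,"dy": 0,"dz": 0,"wx": 0,"wy": 0,"wz": 0,"grip": 4},{"dx": 0,"dy": 0,"dz": 0,"wx": 0,"wy": 0,"wz": 0,"grip": 5},{"dx": 0,"dy": 0,"dz": 0,"wx": 0,"wy": 0,"wz": 0,"grip": 5},{"dx": 0,"dy": 0,"dz": -2,"wx": 0,"wy": 0,"wz": 0,"grip": 5},{"dx": 0,"dy": 0,"dz": -5,"wx": 0,"wy": 0,"wz": 0,"grip": 5},{"dx": 0,"dy": 0,"dz": -9,"wx": 0,"wy": 0,"wz": 0,"grip": 5},{"dx": 0,"dy": 0,"dz": -13,"wx": 0,"wy": 0,"wz": 0,"grip": 5},{"dx": 0,"dy": 0,"dz": -17,"wx": 0,"wy": 0,"wz": 0,"grip": 5},{"dx": 0,"dy": 0,"dz": -17,"wx": 0,"wy": 0,"wz": 0,"grip": 5}]}}

```text
clock: 5.5
eef_pos: [0.455, 0.0219, 0.237]
tool_rot: [-0.05, 0.999, -0.0, 0.006]
ft_force: [0.9, -0.2, 0.2]
grip_width: 0.0501
grasp_force: 0.0
```

```bash
python3 - <<'E'
from h import *
ims=[]
for n in ("scene","side"):
    p,d=viewer.camera(n); W=pts(n,d); H,S,V=cv2.split(cv2.cvtColor(p,cv2.COLOR_RGB2HSV)); x,y,z=np.moveaxis(W,2,0)
    b=(H>105)&(H<125)&(S>150)&(x>.4)&(x<.5)&(abs(y)<.2)&(z>.095)&(z<.11); q=W[b]
    print(n,len(q),q.mean(0) if len(q) else '')
    ims.append(p)
cv2.imwrite('pics/c3.png',cv2.resize(ims[1][110:300,230:410,::-1],(568,600),interpolation=2))
o=monitor.get_obs(); print(o['eef_pos'],o['clock'],o['joint_pos'])
KP=KG-.019*-N  # placeholder
for a in (28,-29):
  a=np.radians(a)
  print('rest' if a>0 else 'stop'); 
  for off in (.10,.017): rel(KG-N*0.034+N*off if off<.05 else KG+N*off,Rk(a),o)
E
```

```text
scene 33 [0.4543 0.0175 0.0995]
side 38 [0.4509 0.019  0.099 ]
[0.4522 0.0218 0.2322] 5.6 [ 0.0485  0.1446 -0.1126  1.311  -0.0003 -0.0515]
rest
cm [ -0.91 -32.85   2.8 ] w [ 0.08  -0.488 -0.637] alt [array([ 0.08, -0.49, -0.64]), array([-0.63, -0.1 ,  2.43])]
cm [ -6.31 -31.97  13.15] w [ 0.08  -0.488 -0.637] alt [array([ 0.08, -0.49, -0.64]), array([-0.63, -0.1 ,  2.43])]
stop
cm [ -0.91 -32.85   2.8 ] w [-0.161 -0.461  0.338] alt [array([-0.16, -0.46,  0.34]), array([ 0.65, -0.23, -2.72])]
cm [ -6.31 -31.97  13.15] w [-0.161 -0.461  0.338] alt [array([-0.16, -0.46,  0.34]), array([ 0.65, -0.23, -2.72])]
```

View pics/c3.png

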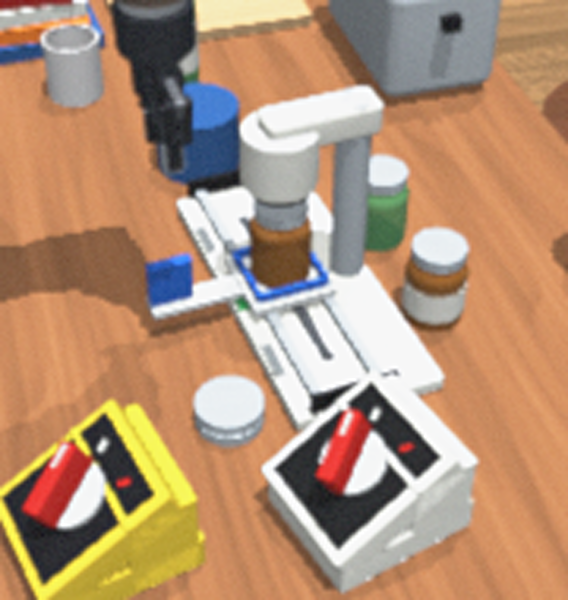

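Side crop: the carrier sits at the green mark with the jar upright under the head (crop 280,240), the fin is at (170,280), and nothing else has moved. I'll confirm the travel against the earlier wrist measurement before starting the knob.

```bash
python3 - <<'E'
from h import *
o=monitor.get_obs(); c=viewer.get_calibration('wrist'); p,d=viewer.camera('wrist')
W=pts('wrist',d,c); H,S,V=cv2.split(cv2.cvtColor(p,cv2.COLOR_RGB2HSV)); x,y,z=np.moveaxis(W,2,0)
b=(H>105)&(H<125)&(S>150)&(V>60)&(x>.4)&(x<.5)&(abs(y)<.1)&(z>.09)&(z<.11); q=W[b]
r=cv2.minAreaRect(q[:,:2].astype(np.float32)); print(len(q),r,(np.array([.439,.1339])-r[0])@ys[:2])
g=(H>40)&(H<85)&(S>120)&(z<.03)&(x<.56)&(x>.48); print('green',g.sum(),W[g].mean(0))
o=monitor.get_obs(); print(o['eef_pos'],o['clock'])
rel(KG+.1*N,Rk(np.radians(28)),o)
E
```

```text
704 ((0.44929829239845276, 0.02285931073129177), (0.047822173684835434, 0.012248487211763859), 5.501105308532715) 0.11151652754674636
green 91 [0.5276 0.0364 0.0211]
[0.4512 0.0219 0.2308] 5.65
cm [ -1.02 -32.87   2.66] w [ 0.081 -0.491 -0.637] alt [array([ 0.08, -0.49, -0.64]), array([-0.63, -0.1 ,  2.43])]
```

Travel is about 0.111 m, within measurement error of 0.110, so the carrier is seated. Next I move to the knob stand-off.

Call:
{"fn": "arm_command", "kwargs": {"increments": [{"dx": -0.1,"dy": -3.3,"dz": 0,"wx": 0.008,"wy": -0.05,"wz": -0.06,"grip": 8.5},{"dx": -0.2,"dy": -6.6,"dz": 0,"wx": 0.016,"wy": -0.1,"wz": -0.13,"grip": 8.5},{"dx": -0.3,"dy": -9.9,"dz": 0.2,"wx": 0.024,"wy": -0.15,"wz": -0.19,"grip": 8.5},{"dx": -0.4,"dy": -13.2,"dz": 0.5,"wx": 0.032,"wy": -0.2,"wz": -0.25,"grip": 8.5},{"dx": -0.5,"dy": -16.4,"dz": 0.9,"wx": 0.04,"wy": -0.245,"wz": -0.32,"grip": 8.5},{"dx": -0.6,"dy": -19.7,"dz": 1.3,"wx": 0.048,"wy": -0.295,"wz": -0.38,"grip": 8.5},{"dx": -0.7,"dy": -23,"dz": 1.7,"wx": 0.056,"wy": -0.345,"wz": -0.45,"grip": 8.5},{"dx": -0.8,"dy": -26.3,"dz": 2.1,"wx": 0.064,"wy": -0.395,"wz": -0.51,"grip": 8.5},{"dx": -0.9,"dy": -29.6,"dz": 2.5,"wx": 0.072,"wy": -0.44,"wz": -0.57,"grip": 8.5},{"dx": -1.0,"dy": -32.9,"dz": 2.7,"wx": 0.08,"wy": -0.49,"wz": -0.64,"grip": 8.5}]}}

```text
clock: 6.65
eef_pos: [0.493, -0.3046, 0.2016]
tool_rot: [-0.358, 0.902, -0.025, 0.24]
ft_force: [0.8, 0.1, -0.1]
grip_width: 0.085
grasp_force: 0.0
```

Call:
{"fn": "arm_command", "kwargs": {"increments": [{"dx": 0,"dy": 0,"dz": 0,"wx": 0,"wy": 0,"wz": 0,"grip": 8.5},{"dx": 0,"dy": 0,"dz": 0,"wx": 0,"wy": 0,"wz": 0,"grip": 8.5},{"dx": 0,"dy": 0,"dz": 0,"wx": 0,"wy": 0,"wz": 0,"grip": 8.5}]}}

```text
clock: 6.95
eef_pos: [0.4937, -0.303, 0.203]
tool_rot: [-0.357, 0.903, -0.026, 0.239]
ft_force: [-0.5, -0.1, -0.1]
grip_width: 0.0851
grasp_force: 0.0
```

```bash
cat > k.py <<'E'
from h import *
import sys
o=monitor.get_obs(); c=viewer.get_calibration('wrist'); p,d=viewer.camera('wrist'); cv2.imwrite(sys.argv[1],p[...,::-1])
print(o['eef_pos'],o['joint_pos'],o['clock'])
W=pts('wrist',d,c); H,S,V=cv2.split(cv2.cvtColor(p,cv2.COLOR_RGB2HSV)); x,y,z=np.moveaxis(W,2,0)
m=((H<8)|(H>172))&(S>150)&(V>60)&(x>.48)&(x<.62)&(y>-.36)&(y<-.22)&(z<.16); k=W[m]; h=(k-KG)@N+.034
print('h',np.percentile(h,[5,50,95]))
f=k[h>np.percentile(h,95)-.006]; f2=np.c_[(f-KG)@EX,(f-KG)@EY].astype(np.float32)
r=cv2.minAreaRect(f2); w,v=np.linalg.eigh(np.cov(f2.T)); a=np.arctan2(v[1,1],v[0,1]); a=(a+np.pi/2)%np.pi-np.pi/2
print('rect in panel frame rel KG',r,'angle',a, 'centre',KG+r[0][0]*EX+r[0][1]*EY)
rel(KG-.017*N,Rk(np.radians(28)))
E
python3 k.py pics/w3.png
```

```text
[ 0.4937 -0.303   0.203 ] [-0.7623  0.2182 -0.2041  0.8839  0.4128 -1.4596] 6.95
h [0.0154 0.0426 0.0439]
rect in panel frame rel KG ((0.0006590075790882111, 0.0013094320893287659), (0.06926550716161728, 0.016855452209711075), 28.948410034179688) angle 0.5079497908520096 centre [ 0.5397 -0.2906  0.1163]
cm [ 0.05 -0.16 11.63] w [ 0.004 -0.     0.003] alt [array([ 0., -0.,  0.]), array([ 0.  ,  0.01, -3.14])]
```

View pics/w3.png

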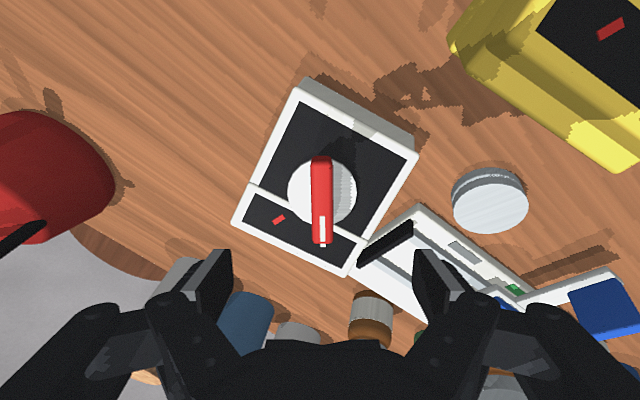

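Wrist view: white pod with the red bar at (320,200) upright in line with the fingers, white mark (323,243), red stop mark (279,219). The yellow pod is at (560,60). The bar's measured centre is within 1.5 mm, so I descend and grip.

Call:
{"fn": "arm_command", "kwargs": {"increments": [{"dx": 0,"dy": -0.1,"dz": 3,"wx": 0,"wy": 0,"wz": -0.01,"grip": 7},{"dx": 0,"dy": -0.1,"dz": 6,"wx": 0,"wy": 0,"wz": -0.01,"grip": 6},{"dx": 0,"dy": -0.1,"dz": 9,"wx": 0,"wy": 0,"wz": -0.01,"grip": 5},{"dx": 0,"dy": -0.1,"dz": 10.8,"wx": 0,"wy": 0,"wz": -0.01,"grip": 4},{"dx": 0,"dy": -0.1,"dz": 11.6,"wx": 0,"wy": 0,"wz": -0.01,"grip": 4},{"dx": 0,"dy": -0.1,"dz": 11.6,"wx": 0,"wy": 0,"wz": -0.01,"grip": 4},{"dx": 0,"dy": -0.1,"dz": 11.6,"wx": 0,"wy": 0,"wz": -0.01,"grip": 1.2},{"dx": 0,"dy": -0.1,"dz": 11.6,"wx": 0,"wy": 0,"wz": -0.01,"grip": 1.2},{"dx": 0,"dy": -0.1,"dz": 11.6,"wx": 0,"wy": 0,"wz": -0.01,"grip": 1.2},{"dx": 0,"dy": -0.1,"dz": 11.6,"wx": 0,"wy": 0,"wz": -0.01,"grip": 1.2}]}}

```text
clock: 8.0
eef_pos: [0.5459, -0.2887, 0.1027]
tool_rot: [-0.361, 0.901, -0.026, 0.24]
ft_force: [-6.0, 5.9, 3.5]
grip_width: 0.0166
grasp_force: 59.8
```

```bash
python3 -c "
from h import *
o=monitor.get_obs();print(o['eef_pos'],o['grip_width'],o['grasp_force'],o['ft_force'],o['ft_torque'],o['joint_pos'])
rel(np.array([.5397,-.2906,.1163])-.017*N,Rk(.508))"
```

```text
[ 0.5459 -0.2887  0.1027] 0.016601560752862253 59.807079434394836 [-6.0212  5.8528  3.5061] [0.9292 1.0528 0.7353] [-0.6746  0.3712 -0.2858  0.6139  0.3905 -1.3781]
cm [-0.05 -0.05  0.19] w [ 0.005  0.002 -0.008] alt [array([ 0.01,  0.  , -0.01]), array([ 0.  , -0.01,  3.13])]
```

Call:
{"fn": "arm_command", "kwargs": {"increments": [{"dx": 0,"dy": 0,"dz": 0,"wx": 0,"wy": 0,"wz": 0.06,"grip": 1.2},{"dx": 0,"dy": 0,"dz": 0,"wx": 0,"wy": 0,"wz": 0.16,"grip": 1.2},{"dx": 0,"dy": 0,"dz": 0,"wx": 0,"wy": 0,"wz": 0.26,"grip": 1.2},{"dx": 0,"dy": 0,"dz": 0,"wx": 0,"wy": 0,"wz": 0.36,"grip": 1.2},{"dx": 0,"dy": 0,"dz": 0,"wx": 0,"wy": 0,"wz": 0.46,"grip": 1.2},{"dx": 0,"dy": 0,"dz": 0,"wx": 0,"wy": 0,"wz": 0.56,"grip": 1.2},{"dx": 0,"dy": 0,"dz": 0,"wx": 0,"wy": 0,"wz": 0.66,"grip": 1.2},{"dx": 0,"dy": 0,"dz": 0,"wx": 0,"wy": 0,"wz": 0.76,"grip": 1.2},{"dx": 0,"dy": 0,"dz": 0,"wx": 0,"wy": 0,"wz": 0.86,"grip": 1.2},{"dx": 0,"dy": 0,"dz": 0,"wx": 0,"wy": 0,"wz": 0.94,"grip": 1.2}]}}

```text
clock: 9.0
eef_pos: [0.5458, -0.2885, 0.1027]
tool_rot: [0.087, 0.966, 0.086, 0.226]
ft_force: [-4.7, 6.2, 3.1]
grip_width: 0.0171
grasp_force: 59.9
```

```bash
python3 -c "
from h import *
o=monitor.get_obs();print(o['eef_pos'],o['grip_width'],o['grasp_force'],o['ft_force'],o['ft_torque']@N,o['joint_pos'])
rel(np.array([.5397,-.2906,.1163])-.017*N,Rk(.508-1.0))"
```

```text
[ 0.5458 -0.2885  0.1027] 0.01711867622831481 59.889729022979736 [-4.7194  6.1934  3.0835] 0.1895919398757174 [-0.6746  0.3711 -0.286   0.6141  0.3907 -0.4349]
cm [-0.08 -0.01  0.2 ] w [ 0.005 -0.004  0.049] alt [array([ 0.  , -0.  ,  0.05]), array([ 0.01,  0.01, -3.09])]
```

Call:
{"fn": "arm_command", "kwargs": {"increments": [{"dx": 0,"dy": 0,"dz": 0,"wx": 0,"wy": 0,"wz": 0.04,"grip": 1.2},{"dx": 0,"dy": 0,"dz": 0,"wx": 0,"wy": 0,"wz": 0.08,"grip": 1.2},{"dx": 0,"dy": 0,"dz": 0,"wx": 0,"wy": 0,"wz": 0.1,"grip": 1.2},{"dx": 0,"dy": 0,"dz": 0,"wx": 0,"wy": 0,"wz": 0.1,"grip": 1.2}]}}

```text
clock: 9.4
eef_pos: [0.5458, -0.2885, 0.1027]
tool_rot: [0.132, 0.961, 0.096, 0.221]
ft_force: [-6.6, 6.5, 3.7]
grip_width: 0.017
grasp_force: 61.7
```

```bash
cat > t.py <<'E'
from h import *
o=monitor.get_obs();print(o['eef_pos'],o['grip_width'],o['grasp_force'],o['ft_force'],o['ft_torque']@N,o['joint_pos'],o['clock'])
rel(np.array([.5397,-.2906,.1163])-.017*N,Rk(.508-1.0))
E
python3 t.py
```

```text
[ 0.5458 -0.2885  0.1027] 0.017048614344341902 61.71878099441528 [-6.6244  6.4959  3.678 ] 1.1331642755452247 [-0.6743  0.3709 -0.2861  0.614   0.3903 -0.3407] 9.4
cm [-0.08 -0.01  0.2 ] w [ 0.004 -0.004 -0.045] alt [array([ 0.  , -0.  , -0.05]), array([-0.01, -0.01,  3.1 ])]
```

The torque jumped from 0.19 to 1.13 N·m at 1.04 rad, so the knob is on its stop. I release it and retract.

Call:
{"fn": "arm_command", "kwargs": {"increments": [{"dx": 0,"dy": 0,"dz": 0,"wx": 0,"wy": 0,"wz": 0,"grip": 8.5},{"dx": 0,"dy": 0,"dz": 0,"wx": 0,"wy": 0,"wz": 0,"grip": 8.5},{"dx": 0,"dy": 0,"dz": 0,"wx": 0,"wy": 0,"wz": 0,"grip": 8.5},{"dx": 0,"dy": 0,"dz": 0,"wx": 0,"wy": 0,"wz": 0,"grip": 8.5},{"dx": 0,"dy": 0,"dz": 0,"wx": 0,"wy": 0,"wz": 0,"grip": 8.5},{"dx": 0,"dy": 0,"dz": -2,"wx": 0,"wy": 0,"wz": 0,"grip": 8.5},{"dx": 0,"dy": 0,"dz": -5,"wx": 0,"wy": 0,"wz": 0,"grip": 8.5},{"dx": 0,"dy": 0,"dz": -8,"wx": 0,"wy": 0,"wz": 0,"grip": 8.5},{"dx": 0,"dy": 0,"dz": -11.5,"wx": 0,"wy": 0,"wz": 0,"grip": 8.5},{"dx": 0,"dy": 0,"dz": -11.5,"wx": 0,"wy": 0,"wz": 0,"grip": 8.5}]}}

```text
clock: 10.4
eef_pos: [0.497, -0.3083, 0.21]
tool_rot: [0.134, 0.96, 0.091, 0.227]
ft_force: [1.5, -1.6, 1.3]
grip_width: 0.0849
grasp_force: 0.0
```

```bash
python3 k.py pics/w4.png; python3 -c "
from h import *
p,d=viewer.camera('side');cv2.imwrite('pics/c4.png',cv2.resize(p[110:310,230:410,::-1],(540,600),interpolation=2));print(monitor.get_obs()['clock'])"
```

```text
[ 0.497  -0.3083  0.21  ] [-0.7652  0.2148 -0.1934  0.8836  0.4133 -0.4299] 10.4
h [0.0153 0.0424 0.0438]
rect in panel frame rel KG ((0.0006027985364198685, 0.0018364954739809036), (0.06911760568618774, 0.017827440053224564), 28.864683151245117) angle 0.5103037256040048 centre [ 0.5395 -0.2901  0.1163]
cm [ 0.51  0.21 11.9 ] w [-0.006  0.004 -1.026] alt [array([-0.01,  0.  , -1.03]), array([0.  , 0.01, 2.12])]
10.5
```

View pics/c4.png

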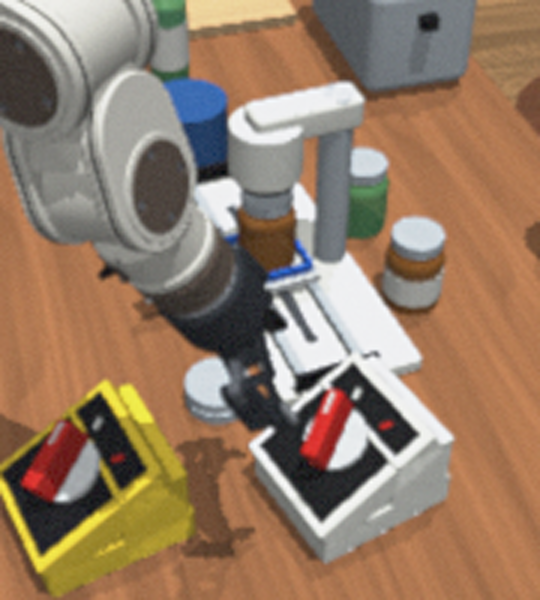

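Side crop: the knob (325,430) is back at its rest angle (0.510 rad against 0.508 before). The jar is upright under the head (268,225), and the gripper is clear of everything.

```bash
python3 -c "
from workcell import job
print(job.job_done())"
```

```text
the job is handed in; nothing more can be done
None
```

I pushed the carrier to the middle station, leaving the jar upright under the head, then twisted the knob to its stop and let it spring back to rest; the job was handed in at about 10.5 s, and the verdict was not reported.

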